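Load the marker tray and hold it up level

ROBOT

A 6-joint arm with a two-finger parallel gripper is mounted at the origin on a cart in front of the work surface, level with it; the furniture and walls round the work are solid. World frame = base frame: x ahead of the robot, y to its left, z up, the work surface at z = 0. Lengths are in m, angles in rad, forces in N, time in s.
With the tool pointing down it reaches from about 0.35 to 0.85 m from the base axis. Payload 8.1 kg.
Tool frame: the origin (TCP) lies on the mounting face of the last link; the fingertips stand 186 mm ahead of it and the grasp point (between the pads) lies 167 mm ahead of it; z points along the fingers, y is the direction in which the jaws open and shut (so a half turn about z gives the same grasp; the last joint's range is limited). The gripper opens to 93 mm and grips with 3 to 60 N. Pads are 15 mm wide; open, the fingers measure 128 mm over their backs; the gripper's body (75 mm by 188 mm) begins 65 mm behind the grasp point.
Start: joints at [1.091, 0.13, 1.488, -0, 1.523, -0.085], TCP at [0.231, 0.554, 0.405] pointing down, gripper open.
Joint ranges: [-2.96, 2.96], [-0.89, 2.26], [0.02, 2.5], [-1.34, 4.48], [0, 2.73], [-2.66, 2.66]. Speed limits (rad/s): [2.39, 2.39, 2.79, 3.14, 3.14, 3.14].

INTERFACE

Orientations are given as a rotation vector (axis times angle).
In Python, from plant import robot, read_camera, spotter gives the robot as it stands.
- The arm moves only by the tool arm_command, never from a script. Its arguments are lists of equal length, an entry for each row: "xyz": the shift along the world's x, y, z in cm, a list of three; "turn": the turn, a rotation vector about the world's x, y, z in rad, a list of three. A call has 1 to 12 rows; each row shifts and turns the commanded pose from where the row before left it; what a row does not reach is not made up. A row lasts 1/8 s, in which the tool goes at most 62.5 mm and 10.7 degrees, less where a joint would pass 70% of its speed; a pose out of reach is approached as far as the arm can. A call is refused whole if a number of a shift passes 6.25 or a number of a turn 0.188, either way. A call with a gripper value outside its range is refused whole. "gripper" is the finger opening in cm, from 0 to 9.3, set as the call begins (left out, the last holds). The fingers move at their own pace and stop on an object; "force" is the grip in N (left out, the last holds). Time passes only in rows, so rows that do not move let the fingers close. It gives the time, the measured TCP pose, the force and the opening at its end, in the units of the state.
- robot.read_state(): the state, without advancing time (a new reading comes with each control period).
- read_camera(name): name is "side" or "top" or "wrist"; returns a dict with "frame" (480x640x3 uint8, red, green, blue), "z_map" (480x640 float32, m along the optical axis (not along the pixel's ray), 0 where there is no reading), "fx", "fy", "cx", "cy" (pixels), "eye" and "orientation" of the camera in the world. Camera axes: x right, y down, z forward; pixel columns grow to the right and rows downward; lengths in m; the calibration is good to about 2 mm. A picture is of the moment at which its call begins.
- robot.close_job(): hands the job in, once; it reports no verdict.
Trained networks look in a picture, given as the dict that the camera call returned (one of the last four; its "shot" number tells which), for a name from the list of things; names that differ only in an ending like _2 or _b are one class to them, and where a whole thing is asked for, a point or a joint stands for the part that bears it (a point fixed in the world has none). Each returns a list of dicts, best first, with "confidence" (0 to 1); they miss things now and then, are a little off and sometimes report something else, mostly with a low value. They report only what shows in the picture. A call takes as long as a camera call.
- spotter.masks_of(picture, query): "pixels" (480x640 bool, what is visible of it) and "centre" ([row, column] in pixels, amid what is visible of it).
The state is a dict: "t": time; "q": joint angles; "dq": joint speeds; "joint_torque": joint torques, N m; "tool_pos": TCP position; "orientation": TCP orientation; "force": force on the tool from outside, world axes, zero at the start; "wrist_torque": the same for the moment, N m; "opening": finger opening in m.
Only numpy, scipy, OpenCV 4.12 (cv2) and the standard library are available. Lean on these libraries where they do the work, as an engineer would, in place of code of your own. Each camera call takes 0.05 s, during which the arm holds its last target. There are 200 camera calls.

TASK

Get the marking kit ready to hand over: lay the red-banded marker in the red cradles of the grey tray and the all-black marker in the black cradles, each resting lengthwise down in both of its notches, while the tray stands on the bench. Then grip the tray by the middle of its handle, lift it straight up about 10 cm clear of the bench and keep it steady and level, markers still in place; finish while holding it in the air. Leave the tape roll and the box cutter alone, and never tip the tray.

Things in the scene. Friction and masses are not known exactly. Their poses are not given: they have to be found in the camera images.
- tote: Grey sheet-metal carrying tray, loose on the bench, 220 mm (its x) by 150 mm (its y), about 0.4 kg; floor 4 mm thick, rim 10 mm high. Origin at the centre of its underside, z up. A handle stands in the middle; a pair of red cradles lies at its -x side and a pair of black cradles at its +x side. It stays level by itself if it is gripped firmly at the middle of its handle
- tote_handle (a point): Middle of the tray's black grip bar, 66 mm above the tray's underside. The bar is 16 mm wide (tray x), 18 mm high and 94 mm long (tray y), its top 75 mm above the underside; below it is open between two 10 mm posts at 36 mm either way along tray y
- red_cradle (a point): Where the centre of the red-banded marker belongs: 75 mm to the tray's -x side, 23 mm above the tray's underside. The marker lies along tray y across two red cradles at 42 mm either way along y; each is a notch 22 mm wide at the bottom and flaring wider upward, bottom 16 mm and ear tips about 29 mm above the underside. Each cradle is 10 mm long in y; between the two, fingers have room
- black_cradle (a point): Where the centre of the all-black marker belongs: the same as red_cradle but with two black cradles, 75 mm to the tray's +x side
- marker_red_centre (a point): Centre of the black marker with a red band, half-way up: 136 mm long along its y, 14 mm wide (x), 14 mm high, about 15 g; starts lying on the bench. Either way round will do in the cradles
- marker_black_centre (a point): Centre of the all-black marker, half-way up: same shape and size as the red-banded one
- tape_roll: Roll of brown packing tape lying flat, 108 mm across, 48 mm high; leave alone. Origin at the centre of its underside
- box_cutter: Grey box cutter lying flat, 31 x 156 (its y) x 23 mm; leave alone. Origin at the centre of its underside

How it is judged:
On the way:
1. both markers lie in their own cradles, let go, the tray standing on the bench (x of marker_red_centre in the frame of tote between -0.085 and -0.065 m and y of marker_red_centre in the frame of tote between -0.03 and 0.03 m and z of marker_red_centre in the frame of tote between 0.017 and 0.029 m and angle between the y axis of each of marker_red_centre, marker_black_centre and the y axis of tote, either way round below 0.12 rad and contact force between each of marker_red, marker_black and the fingers below 0.3 N and x of marker_black_centre in the frame of tote between 0.065 and 0.085 m and y of marker_black_centre in the frame of tote between -0.03 and 0.03 m and z of marker_black_centre in the frame of tote between 0.017 and 0.029 m and height (world z) of tote below 0.006 m and angle between tote's own z axis and vertical below 0.05 rad), for 0.2 s.
At the end, for the whole second after the job is handed in: Fingers grip the tray (over 2 N); its underside is 50-170 mm above the bench, within 0.12 rad of level, still, touching no bystander; each marker, free of the fingers, is within 10 mm across, 30 mm along, 6 mm in height and 0.12 rad of its own cradle place (x of marker_red_centre in the frame of tote between -0.085 and -0.065 m and y of marker_red_centre in the frame of tote between -0.03 and 0.03 m and z of marker_red_centre in the frame of tote between 0.017 and 0.029 m and angle between the y axis of each of marker_red_centre, marker_black_centre and the y axis of tote, either way round below 0.12 rad and contact force between each of marker_red, marker_black and the fingers below 0.3 N and x of marker_black_centre in the frame of tote between 0.065 and 0.085 m and y of marker_black_centre in the frame of tote between -0.03 and 0.03 m and z of marker_black_centre in the frame of tote between 0.017 and 0.029 m and height (world z) of tote between 0.05 and 0.17 m and angle between tote's own z axis and vertical below 0.12 rad and linear speed of tote below 0.03 m/s and angular speed of tote below 0.15 rad/s and contact force between tote and the fingers above 2 N and contact force between tote and tape_roll below 0.3 N and contact force between tote and box_cutter below 0.3 N); the arm keeps its last pose, push and grip.
It fails at once if the tray is tipped by more than 0.3 rad (angle between tote's own z axis and vertical above 0.3 rad).
It fails at once if the tape roll is moved by more than 20 mm (distance of tape_roll from where it was at the start of the episode above 0.02 m).
It fails at once if the box cutter is moved by more than 20 mm (distance of box_cutter from where it was at the start of the episode above 0.02 m).
It also fails if it takes over 64 s, if anything falls off the work surface, if the arm or the gripper's body presses on something with over 40 N, if the wrist force passes 120 N, or if a joint passes its speed limit or range.

## Working session

There is one attempt and no reset: what is moved stays moved. The work goes in short steps, Python scripts to look and compute and a tool call to move; the robot and the scene stay as the last step left them, time stands still between calls to the robot, and variables do not carry over. Pictures are saved under pics/ and viewed, about 8 in all and at most 12, crops included, and the job is handed in when it is done.

Besides the shell and the picture viewer there is one more tool, called after "Emit:" as name(argument=value, ...) on one line, values as JSON. arm_command: Moves the arm, as the interface text tells. Its arguments: {"type":"object","properties":{"xyz":{"type":"array","items":{"type":"array","items":{"type":"number"}}},"turn":{"type":"array","items":{"type":"array","items":{"type":"number"}}},"gripper":{"type":"number"},"force":{"type":"number"}},"required":["xyz","turn"]}

```bash
mkdir -p pics; ls; cat > h.py <<'E'
import numpy as np,cv2
from scipy.spatial.transform import Rotation as R
from plant import robot,read_camera,spotter
def rot(o):
    o=np.array(o,float)
    return o if o.shape==(3,3) else (R.from_rotvec(o).as_matrix() if o.size==3 else R.from_quat(o).as_matrix())
def cloud(p):
    z=p["z_map"];v,u=np.mgrid[:480,:640]
    c=np.stack([(u-p["cx"])/p["fx"]*z,(v-p["cy"])/p["fy"]*z,z],-1)
    w=c@rot(p["orientation"]).T+np.array(p["eye"]); w[z==0]=np.nan
    return w
def save(p,n): cv2.imwrite("pics/"+n,p["frame"][:,:,::-1])
def rect(pts):
    (c,s,a)=cv2.minAreaRect((pts[:,:2]*1000).astype(np.float32)); b=cv2.boxPoints((c,s,a))
    e=[b[1]-b[0],b[2]-b[1]]; l=max(e,key=np.linalg.norm)
    return np.round(c,1),np.round(sorted(s),1),round(np.degrees(np.arctan2(l[1],l[0]))%180,1)
E
python3 - <<'E'
from h import *
print(robot.read_state())
for cam in("top","side"):
    p=read_camera(cam);save(p,cam+"0.png");w=cloud(p);print(cam,p["eye"],p["orientation"])
    for n in("tote","tote_handle","red_cradle","black_cradle","marker_red_centre","marker_black_centre","tape_roll","box_cutter"):
        for d in spotter.masks_of(p,n)[:2]:
            q=w[d["pixels"]];q=q[~np.isnan(q[:,0])]
            if len(q)>5: print(n,round(d["confidence"],2),np.round(d["centre"]),len(q),*rect(q),"z",np.round(np.percentile(q[:,2],[5,50,95])*1000))
E
```

```text
pics
{'t': 0.0, 'q': array([ 1.09057458e+00,  1.31148056e-01,  1.48927870e+00, -1.91060573e-05,
        1.52299903e+00, -8.54113235e-02]), 'dq': array([-0.00031235,  0.00100344, -0.00030462,  0.00062154,  0.00087652,
        0.00087993]), 'joint_torque': array([-2.68319181e-04, -5.59826124e+01, -4.91785347e+01,  7.66675291e-02,
        3.48923996e-02, -1.87424198e-04]), 'tool_pos': array([0.23066184, 0.55364063, 0.40369529]), 'orientation': array([-6.16048338e-01, -3.08009453e+00,  2.77301614e-03]), 'force': array([ 0.57699988, -0.25299333, -0.37519552]), 'wrist_torque': array([0.00035752, 0.01453043, 0.00547075]), 'opening': 0.09284515389025981}
top [ 0.35906613 -0.30430323  1.08636414] [-2.12901699  2.13230858 -0.15769747]
tote 0.7 [247. 322.] 7665 [ 522.1 -284.9] [149.9 223.2] 173.2 z [ 2.  5. 71.]
tote_handle 0.68 [250. 322.] 7847 [ 521.6 -283.5] [153.  224.4] 173.1 z [ 2.  5. 71.]
tote_handle 0.65 [199. 445.] 1806 [ 590.6 -518. ] [109.7 111.1] 53.8 z [ 4. 48. 52.]
red_cradle 0.76 [248. 322.] 7719 [ 521.7 -285.1] [151.7 223.4] 172.6 z [ 2.  5. 71.]
black_cradle 0.89 [248. 319.] 7
[... 717 characters left out ...]
2.  4. 63.]
red_cradle 0.66 [269. 325.] 4492 [ 518.5 -292.9] [176.9 219.4] 173.2 z [ 2.  4. 58.]
red_cradle 0.6 [350. 275.] 458 [612.  -41.9] [ 15.4 137.3] 78.4 z [ 7. 12. 14.]
black_cradle 0.8 [268. 326.] 4671 [ 516.9 -321.8] [225.3 235.3] 82.8 z [ 1.  4. 61.]
marker_red_centre 0.63 [352. 276.] 476 [613.7 -39.7] [ 16.5 132.5] 78.1 z [ 7. 12. 14.]
marker_black_centre 0.75 [269. 328.] 4419 [ 519.9 -281.9] [154.5 219.1] 173.2 z [ 2.  4. 46.]
marker_black_centre 0.65 [356. 362.] 564 [468.2 -29.1] [ 17.6 135.9] 73.2 z [-1. 11. 14.]
tape_roll 0.81 [211. 297.] 1342 [ 609.6 -555.6] [107.  204.5] 112.2 z [ 2. 33. 48.]
box_cutter 0.82 [210. 359.] 351 [ 420.1 -525.1] [ 30.6 154.1] 63.8 z [ 7. 16. 19.]
```

View pics/top0.png

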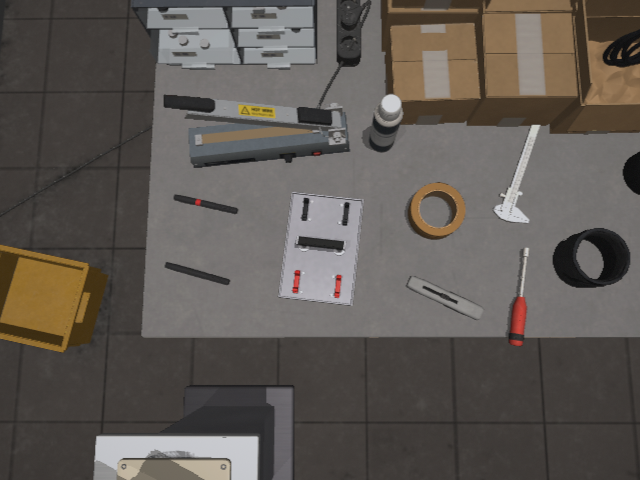

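```bash
python3 - <<'E'
from h import *
p=read_camera("top");w=cloud(p);f=p["frame"].astype(int)
x,y,z=w[...,0],w[...,1],w[...,2]
box=(abs(x-.522)<.14)&(abs(y+.285)<.11)
h=box&(z>.06)&(z<.09);q=w[h];print("handle",len(q),*rect(q),np.median(q[:,2]), q.mean(0))
r=(f[...,0]>f[...,1]+50)&(f[...,0]>f[...,2]+50)
print("red in tray",w[r&box][:, :3].mean(0),(r&box).sum())
c=box&(z>.018)&(z<.04);q=w[c]
a=np.radians(-7);ex=np.array([np.cos(a),np.sin(a)]);ey=np.array([-ex[1],ex[0]])
l=(q[:,:2]-[.522,-.285]);lx=l@ex;ly=l@ey
for sx in(-1,1):
  for sy in(-1,1):
    m=(lx*sx>.05)&(ly*sy>0.02);print(sx,sy,m.sum(),lx[m].min(),lx[m].max(),ly[m].mean())
big=cv2.resize(p["frame"][180:320,170:410],None,fx=3.3,fy=3.3,interpolation=cv2.INTER_CUBIC);cv2.imwrite("pics/crop.png",big[:,:,::-1])
E
```

```text
handle 438 [ 520.5 -284.4] [17.  93.9] 83.3 0.07509024717540969 [ 0.51958607 -0.28455947  0.07461465]
red in tray [ 0.44564773 -0.27583345  0.01944417] 227
-1 -1 61 -0.0980771406975293 -0.054342120091193095 -0.04218566492481091
-1 1 63 -0.1108177371544178 -0.05434545423969854 0.042163491659977174
1 -1 55 0.05197011538956491 0.09466268880164261 -0.0406553532942289
1 1 60 0.0507365180815 0.09376196680285889 0.04274789727495007
```

View pics/crop.png

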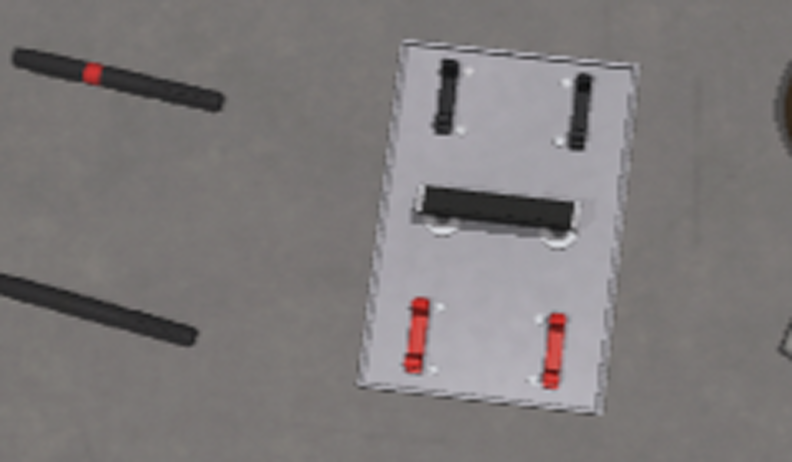

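The top view matches the fits. The red cradles (crop about 485,345) are on the tray's near side, so tray +x points away from the robot at a yaw of about -7°. I'll check the clearance around the red marker next to the guillotine cutter before moving.

```bash
python3 - <<'E'
from h import *
for cam in ("top","side"):
    p=read_camera(cam);w=cloud(p);x,y,z=w[...,0],w[...,1],w[...,2]
    for x0 in np.arange(.64,.80,.02):
        m=(x>=x0)&(x<x0+.02)&(y>-.12)&(y<.06);print(cam,round(x0,2),round(float(np.nanmax(z[m])),3) if m.any() else None)
    for n,c in(("red",(.614,-.042)),("black",(.468,-.031))):
        m=(abs(x-c[0])<.03)&(abs(y-c[1])<.085)&(z>.008)&(z<.03);q=w[m]
        print(n,len(q),*rect(q),q.mean(0))
E
```

```text
top 0.64 0.008
top 0.66 0.007
top 0.68 0.059
top 0.7 0.257
top 0.72 0.264
top 0.74 0.257
top 0.76 0.063
top 0.78 0.006
top 0.8 0.005
red 388 [612.7 -44. ] [ 13.7 135.5] 76.7 [ 0.61250988 -0.04358723  0.01283183]
black 405 [467.9 -31.3] [ 13.7 135.7] 74.1 [ 0.46798946 -0.03143023  0.01286603]
side 0.64 0.003
side 0.66 0.003
side 0.68 0.057
side 0.7 0.256
side 0.72 0.261
side 0.74 0.251
side 0.76 0.06
side 0.78 0.003
side 0.8 0.002
red 439 [612.4 -40.9] [ 13.5 136. ] 77.1 [ 0.61312083 -0.03366971  0.01171788]
black 446 [467.5 -28.7] [ 13.2 135.8] 74.3 [ 0.46908293 -0.02203612  0.01157083]
```

Emit:
arm_command(xyz=[[2, -3, 0], [4, -6, -0.5], [4, -6.2, -1], [4, -6.2, -1], [4, -6.2, -1], [4, -6.2, -1], [4, -6.2, -1], [4, -6.2, -1], [4, -6.2, -1], [3, -5, -1], [1, -2, 0], [0, 0, 0]], turn=[[0, 0, -0.09], [0, 0, -0.14], [0, 0, -0.14], [0, 0, -0.14], [0, 0, -0.14], [0, 0, -0.14], [0, 0, -0.14], [0, 0, -0.14], [0, 0, -0.14], [0, 0, -0.14], [0, 0, -0.05], [0, 0, 0]], gripper=5, force=12)

```text
t: 2.55
tool_pos: [0.5607, 0.0367, 0.3317]
orientation: [-2.457, -1.957, 0.0]
force: [-1.3, 0.8, 0.3]
opening: 0.05
```

```bash
python3 - <<'E'
from h import *
p=read_camera("side");save(p,"side1.png");w=cloud(p);x,y,z=w[...,0],w[...,1],w[...,2]
p2=read_camera("wrist");save(p2,"wrist1.png")
for y0 in np.arange(-.20,.14,.02):
    m=(x>.65)&(x<.80)&(y>=y0)&(y<y0+.02)&(z>.07)&(z<.3)
    if m.any(): print(round(y0,2),"xmin",np.round(np.percentile(x[m],1),3),"z",z[m].min().round(3),z[m].max().round(3),m.sum())
cv2.imwrite("pics/two.png",cv2.hconcat([cv2.resize(a["frame"],(400,300)) for a in(p,p2)])[:,:,::-1])
E
```

```text
-0.2 xmin 0.73 z 0.136 0.166 26
-0.18 xmin 0.727 z 0.149 0.174 31
-0.16 xmin 0.725 z 0.155 0.186 31
-0.14 xmin 0.723 z 0.166 0.199 34
-0.12 xmin 0.721 z 0.177 0.205 42
-0.1 xmin 0.719 z 0.181 0.235 109
-0.08 xmin 0.717 z 0.191 0.244 221
-0.06 xmin 0.716 z 0.205 0.255 116
-0.04 xmin 0.719 z 0.242 0.261 191
-0.0 xmin 0.65 z 0.272 0.273 6
0.02 xmin 0.65 z 0.27 0.273 35
0.04 xmin 0.65 z 0.23 0.273 141
```

View pics/two.png

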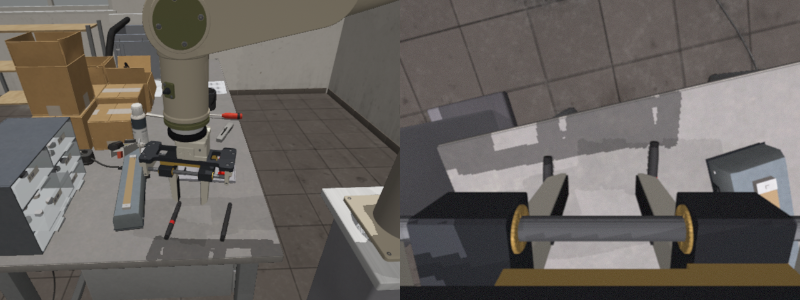

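The body's front edge would pass close to the guillotine lever (x ≥ 0.716, z ≥ 0.19). I'll come down about 6 mm short in x and let the closing jaws centre the marker.

Emit:
arm_command(xyz=[[2, -4, 0], [1.8, -4, 0], [0.5, -0.8, -2.5], [0, 0, -4], [0, 0, -4], [0, 0, -2.5], [0, 0, -1], [0, 0, 0], [0, 0, 0]], turn=[[0, 0, 0], [0, 0, 0], [0, 0, 0], [0, 0, 0], [0, 0, 0], [0, 0, 0], [0, 0, 0], [0, 0, 0], [0, 0, 0]])

```text
t: 3.78
tool_pos: [0.6042, -0.05, 0.1935]
orientation: [2.454, 1.959, 0.003]
force: [0.4, -0.4, 0.2]
opening: 0.0499
```

Emit:
arm_command(xyz=[[0, 0, -0.5], [0, 0, 0]], turn=[[0, 0, 0], [0, 0, 0]])

```text
t: 4.03
tool_pos: [0.6034, -0.0504, 0.1868]
orientation: [2.456, 1.959, 0.0]
force: [-0.1, 0.5, -0.6]
opening: 0.0497
```

Emit:
arm_command(xyz=[[0, 0, 0], [0, 0, 0], [0, 0, 0], [0, 0, 0], [0, 0, 0]], turn=[[0, 0, 0], [0, 0, 0], [0, 0, 0], [0, 0, 0], [0, 0, 0]], gripper=0.5)

```text
t: 4.65
tool_pos: [0.6034, -0.0503, 0.1867]
orientation: [2.456, 1.959, 0.0]
force: [0.8, -0.7, 1.0]
opening: 0.0133
```

Emit:
arm_command(xyz=[[0, 0, 1.5], [-0.5, 0, 4], [-1.5, -2, 4], [-2.5, -4, 3], [-3, -4.5, 0.8], [-3, -4.5, 0], [-2.5, -4, 0], [-1.7, -3, 0], [-1, -1.4, 0], [0, 0, 0], [0, 0, 0]], turn=[[0, 0, 0], [0, 0, 0], [0, 0, 0.02], [0, 0, 0.02], [0, 0, 0.02], [0, 0, 0.02], [0, 0, 0.024], [0, 0, 0], [0, 0, 0], [0, 0, 0], [0, 0, 0]])

```text
t: 6.02
tool_pos: [0.4469, -0.2835, 0.3198]
orientation: [-2.35, -2.085, -0.001]
force: [-0.5, 0.1, -1.0]
opening: 0.0136
```

```bash
python3 - <<'E'
from h import *
s=robot.read_state();print(s["tool_pos"],s["opening"],s["orientation"])
p=read_camera("top");w=cloud(p);x,y,z=w[...,0],w[...,1],w[...,2]
q=read_camera("side");v=cloud(q)
for n,c in(("top",w),("side",v)):
    m=(abs(c[...,0]-.446)<.05)&(abs(c[...,1]+.28)<.1)&(c[...,2]>.12)&(c[...,2]<.155)
    k=c[m];print(n,len(k)); 
    if len(k)>9: print(*rect(k),"y",np.percentile(k[:,1],[1,99]),"z",np.percentile(k[:,2],[5,95]))
pw=read_camera("wrist")
cv2.imwrite("pics/c2.png",cv2.hconcat([cv2.resize(a["frame"],(400,300)) for a in(p,q)])[:,:,::-1])
E
```

```text
[ 0.44694041 -0.28345916  0.31984756] 0.013648936017142342 [-2.34993205e+00 -2.08501505e+00 -8.06538387e-04]
top 20
[ 452.8 -212. ] [ 5.2 12.2] 54.1 y [-0.21801116 -0.20786418] z [0.14221483 0.14915943]
side 355
[ 448.1 -270.5] [ 40.8 131.9] 96.9 y [-0.33407999 -0.20502522] z [0.1366492 0.1513848]
```

View pics/c2.png

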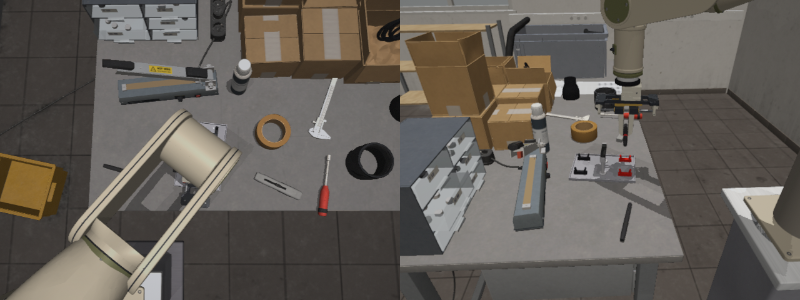

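The red-banded marker is held level in the jaws above the red cradles. Lowering it now.

Emit:
arm_command(xyz=[[-0.1, -0.2, -3], [0, 0, -4], [0, 0, -2.5], [0, 0, -1.2], [0, 0, -0.6], [0, 0, -0.2], [0, 0, 0]], turn=[[0, 0, 0], [0, 0, 0], [0, 0, 0], [0, 0, 0], [0, 0, 0], [0, 0, 0], [0, 0, 0]])

```text
t: 7.05
tool_pos: [0.4458, -0.2866, 0.2056]
orientation: [2.35, 2.083, 0.0]
force: [0.3, 0.1, -0.5]
opening: 0.0132
```

```bash
python3 - <<'E'
from h import *
s=robot.read_state();print(s["tool_pos"],s["opening"],s["force"])
q=read_camera("side");v=cloud(q)
f=q["frame"]; 
d=spotter.masks_of(q,"tote")[0]["centre"];print(d)
r,c=int(d[0]),int(d[1])
cr=f[max(r-75,0):r+75,max(c-100,0):c+100];cv2.imwrite("pics/c3.png",cv2.resize(cr,None,fx=4,fy=4)[:,:,::-1])
E
```

```text
[ 0.44577632 -0.28658187  0.20555274] 0.013230291015119163 [ 0.32422077  0.0850721  -0.53185977]
[270.0, 323.7]
```

View pics/c3.png

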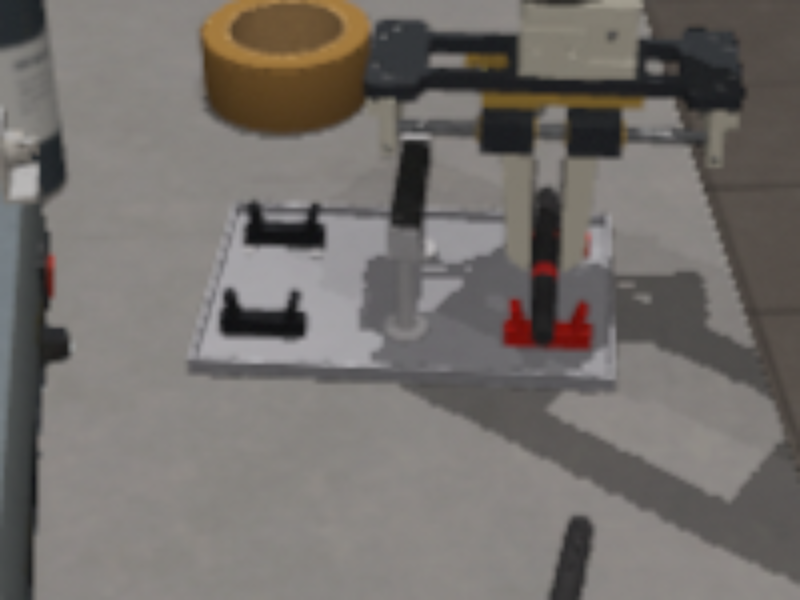

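The near end sits centred in its red notch (crop about 545,325). Release and rise.

Emit:
arm_command(xyz=[[0, 0, -0.15], [0, 0, 0]], turn=[[0, 0, 0], [0, 0, 0]])

```text
t: 7.4
tool_pos: [0.4454, -0.2863, 0.2032]
orientation: [2.351, 2.084, 0.0]
force: [0.3, 0.0, 0.0]
opening: 0.0136
```

Emit:
arm_command(xyz=[[0, 0, 0], [0, 0, 0], [0, 0, 1], [0, 0, 3], [0, 0, 4], [0.5, 2, 3], [0.5, 5, 0], [0.5, 6, 0], [0.5, 6, 0], [0.2, 4.5, 0], [0, 2, 0], [0, 0, 0]], turn=[[0, 0, 0], [0, 0, 0], [0, 0, 0], [0, 0, 0], [0, 0, 0], [0, 0, -0.03], [0, 0, -0.03], [0, 0, -0.03], [0, 0, -0.03], [0, 0, -0.035], [0, 0, 0], [0, 0, 0]], gripper=3.2)

```text
t: 8.9
tool_pos: [0.4674, -0.0301, 0.3139]
orientation: [2.502, 1.899, 0.001]
force: [0.9, 0.3, 1.5]
opening: 0.032
```

```bash
python3 - <<'E'
from h import *
p=read_camera("top");w=cloud(p);f=p["frame"].astype(int)
x,y,z=w[...,0],w[...,1],w[...,2]
h=(abs(x-.522)<.06)&(abs(y+.285)<.08)&(z>.06)&(z<.09);print("handle",h.sum(),*rect(w[h]))
dark=(f.max(-1)<75)
for c in((.446,-.278),):
    m=(abs(x-c[0])<.035)&(abs(y-c[1])<.09)&dark&(z>.01)&(z<.05);print(m.sum(),*rect(w[m]),np.percentile(w[m][:,2],[5,50,95]))
q=read_camera("side");v=cloud(q)
m=(abs(v[...,0]-.468)<.04)&(abs(v[...,1]+.03)<.1)&(v[...,2]>.008)&(v[...,2]<.02);print("blk",*rect(v[m]))
m=(abs(v[...,0]-.446)<.03)&(abs(v[...,1]+.278)<.09)&(q["frame"].max(-1)<75)&(v[...,2]>.01)&(v[...,2]<.05);print("red side",m.sum(),*rect(v[m]),np.percentile(v[m][:,2],[5,50,95]))
E
```

```text
handle 436 [ 520.5 -284.4] [16.5 93.9] 83.5
367 [ 447.9 -278.7] [ 13.  133.9] 83.4 [0.02467416 0.02919629 0.03306396]
blk [467.4 -29.1] [ 13.6 136.5] 75.1
red side 133 [ 448.2 -267.7] [ 11.5 123. ] 83.1 [0.02217357 0.027871   0.03006377]
```

Red is placed and the tray has not moved. Now the black marker.

Emit:
arm_command(xyz=[[0, 0, -3], [0, 0, -4], [0, 0, -3], [0, 0, -1.7], [0, 0, -0.7], [0, 0, -0.2], [0, 0, 0], [0, 0, 0]], turn=[[0, 0, 0], [0, 0, 0], [0, 0, 0], [0, 0, 0], [0, 0, 0], [0, 0, 0], [0, 0, 0], [0, 0, 0]], gripper=4.5)

```text
t: 10.0
tool_pos: [0.4679, -0.0314, 0.1881]
orientation: [2.504, 1.895, 0.002]
force: [0.0, 0.1, 0.4]
opening: 0.0449
```

Emit:
arm_command(xyz=[[0, 0, 0], [0, 0, 0], [0, 0, 0], [0, 0, 0]], turn=[[0, 0, 0], [0, 0, 0], [0, 0, 0], [0, 0, 0]], gripper=0.5)

```text
t: 10.5
tool_pos: [0.4674, -0.0313, 0.1872]
orientation: [-2.505, -1.896, 0.0]
force: [0.1, 0.5, 0.4]
opening: 0.0134
```

Emit:
arm_command(xyz=[[0, 0, 1.5], [0.5, -1, 4], [1.5, -3, 4], [2, -4, 1.8], [2, -4.5, 0], [2, -4.5, 0], [2, -4, 0], [1.8, -3.2, 0], [1, -2, 0], [0, 0, 0], [0, 0, 0]], turn=[[0, 0, 0], [0, 0, 0], [0, 0, 0.03], [0, 0, 0.03], [0, 0, 0.03], [0, 0, 0.03], [0, 0, 0.035], [0, 0, 0], [0, 0, 0], [0, 0, 0], [0, 0, 0]])

```text
t: 11.88
tool_pos: [0.5952, -0.2927, 0.3005]
orientation: [-2.35, -2.084, -0.0]
force: [-0.8, 0.6, -0.0]
opening: 0.0136
```

Emit:
arm_command(xyz=[[0, -0.1, -3], [0, 0, -3], [0, 0, -2], [0, 0, -1], [0, 0, -0.4], [0, 0, 0]], turn=[[0, 0, 0], [0, 0, 0], [0, 0, 0], [0, 0, 0], [0, 0, 0], [0, 0, 0]])

```text
t: 12.62
tool_pos: [0.5957, -0.2945, 0.2069]
orientation: [2.35, 2.084, 0.0]
force: [0.3, 0.2, 0.4]
opening: 0.0136
```

```bash
python3 - <<'E'
from h import *
s=robot.read_state();print(s["tool_pos"],s["opening"],s["force"])
q=read_camera("side");f=q["frame"]
cv2.imwrite("pics/c4.png",cv2.resize(f[195:345,223:423],None,fx=4,fy=4)[:,:,::-1])
E
```

```text
[ 0.59566462 -0.29445278  0.20689807] 0.013636019374095311 [0.26995963 0.22968717 0.43948304]
```

View pics/c4.png

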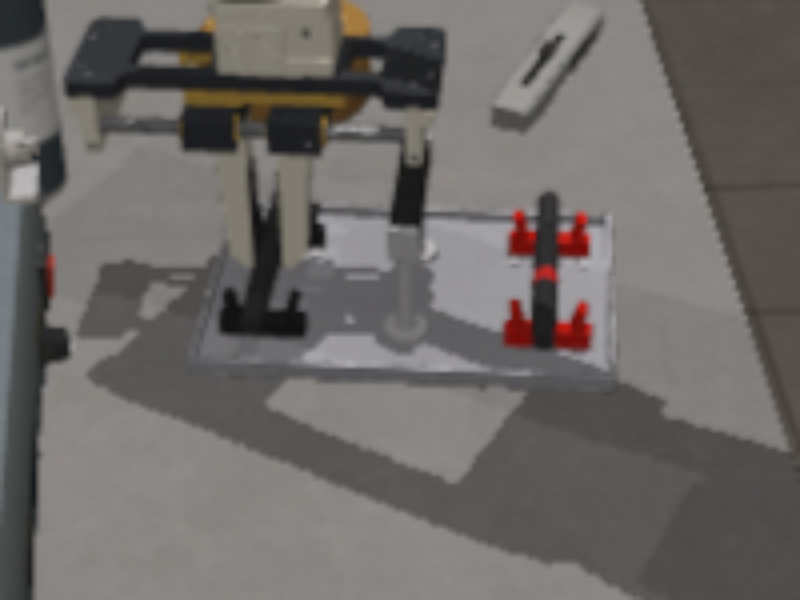

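The black marker's near end is between the ears of its notch (crop about 262,310), and the red marker lies in both red notches. Release.

Emit:
arm_command(xyz=[[0, 0, -0.25], [0, 0, 0]], turn=[[0, 0, 0], [0, 0, 0]])

```text
t: 12.92
tool_pos: [0.5954, -0.2944, 0.2039]
orientation: [2.351, 2.084, 0.0]
force: [0.0, -0.0, -0.8]
opening: 0.0138
```

Emit:
arm_command(xyz=[[0, 0, 0], [0, 0, 0], [0, 0, 0.7], [0, 0, 2], [0, 0, 4], [0, 0, 5], [0, 3, 5], [0, 6, 1], [0, 6, 0], [0, 6, 0], [0, 2, 0], [0, 0, 0]], turn=[[0, 0, 0], [0, 0, 0], [0, 0, 0], [0, 0, 0], [0, 0, 0], [0, 0, 0], [0, 0, 0], [0, 0, 0], [0, 0, 0], [0, 0, 0], [0, 0, 0], [0, 0, 0]], gripper=3.2)

```text
t: 14.42
tool_pos: [0.5955, -0.0633, 0.3821]
orientation: [2.347, 2.086, 0.001]
force: [-0.8, -0.2, -0.0]
opening: 0.0324
```

```bash
python3 - <<'E'
from h import *
s=robot.read_state();print(s["tool_pos"],s["opening"],s["orientation"])
p=read_camera("top");w=cloud(p);f=p["frame"].astype(int);x,y,z=w[...,0],w[...,1],w[...,2]
h=(abs(x-.522)<.06)&(abs(y+.285)<.08)&(z>.065)&(z<.09);print("handle",h.sum(),*rect(w[h]))
a=np.radians(-6.8);ex=np.array([np.cos(a),np.sin(a)]);ey=np.array([-ex[1],ex[0]]);o=np.array([.521,-.2846])
l=w[...,:2]-o;lx=l@ex;ly=l@ey
for s in(-1,1):
    m=(abs(lx-s*.075)<.012)&(abs(ly)<.1)&(z>.024)&(z<.06)&(f.max(-1)<75)
    k=np.stack([lx[m],ly[m]],-1);print(s,m.sum(),*rect(k),np.percentile(z[m],[5,50,95]))
cv2.imwrite("pics/c5.png",cv2.resize(p["frame"][180:320,240:400],None,fx=4,fy=4,interpolation=cv2.INTER_CUBIC)[:,:,::-1])
E
```

```text
[ 0.5954675  -0.06326447  0.38208624] 0.03243728966351815 [2.34708009e+00 2.08597790e+00 1.33160819e-03]
handle 425 [ 520.6 -284.5] [16.9 93.8] 83.5
-1 358 [-73.3  -2.7] [ 12.4 134. ] 89.8 [0.02549066 0.02920853 0.03262766]
1 402 [75.6 -1.8] [ 17.4 132.4] 87.4 [0.02537581 0.0290391  0.03265577]
```

View pics/c5.png

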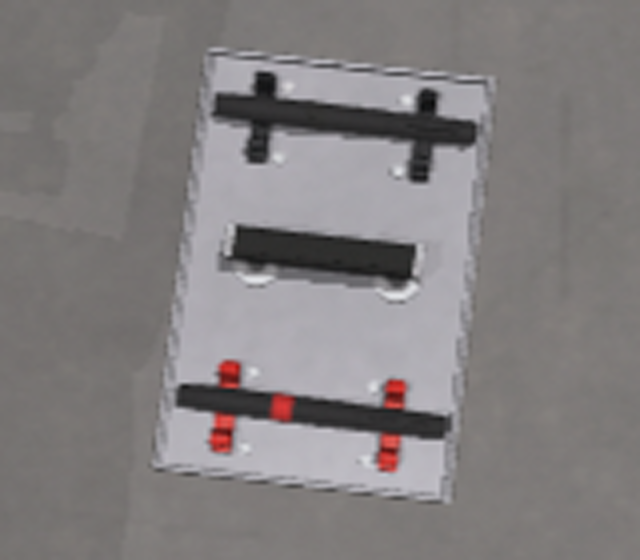

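Both markers lie in both of their notches. Now the handle.

Emit:
arm_command(xyz=[[-1.5, -4, 0], [-2, -5, 0], [-2, -5, -1], [-1.5, -5, -2], [-0.5, -3.1, -3], [0, 0, -3], [0, 0, 0], [0, 0, 0]], turn=[[0, 0, 0], [0, 0, 0], [0, 0, 0], [0, 0, 0], [0, 0, 0], [0, 0, 0], [0, 0, 0], [0, 0, 0]], gripper=5)

```text
t: 15.48
tool_pos: [0.5204, -0.2863, 0.292]
orientation: [2.351, 2.082, 0.0]
force: [0.7, -0.5, -0.5]
opening: 0.0502
```

Emit:
arm_command(xyz=[[0, 0.15, -2.5], [0, 0, -2.2], [0, 0, -1], [0, 0, -0.2], [0, 0, 0]], turn=[[0, 0, 0], [0, 0, 0], [0, 0, 0], [0, 0, 0], [0, 0, 0]])

```text
t: 16.1
tool_pos: [0.5209, -0.2841, 0.2329]
orientation: [2.349, 2.083, 0.001]
force: [-0.5, 0.0, 0.4]
opening: 0.0499
```

Emit:
arm_command(xyz=[[0, 0, 0], [0, 0, 0], [0, 0, 0], [0, 0, 0], [0, 0, 0]], turn=[[0, 0, 0], [0, 0, 0], [0, 0, 0], [0, 0, 0], [0, 0, 0]], gripper=0.5, force=45)

```text
t: 16.73
tool_pos: [0.5203, -0.2838, 0.2317]
orientation: [-2.35, -2.084, 0.0]
force: [-0.9, 0.5, 1.8]
opening: 0.0153
```

Gripped (15.3 mm on the 16 mm bar). Lifting gently, 10 cm.

Emit:
arm_command(xyz=[[0, 0, 0.3], [0, 0, 0.6], [0, 0, 1], [0, 0, 1.3], [0, 0, 1.5], [0, 0, 1.5], [0, 0, 1.3], [0, 0, 1.2], [0, 0, 0.8], [0, 0, 0.4], [0, 0, 0.1], [0, 0, 0]], turn=[[0, 0, 0], [0, 0, 0], [0, 0, 0], [0, 0, 0], [0, 0, 0], [0, 0, 0], [0, 0, 0], [0, 0, 0], [0, 0, 0], [0, 0, 0], [0, 0, 0], [0, 0, 0]])

```text
t: 18.23
tool_pos: [0.5202, -0.2837, 0.3311]
orientation: [-2.35, -2.084, 0.0]
force: [-0.5, 0.7, -4.6]
opening: 0.0155
```

Emit:
arm_command(xyz=[[0, 0, 0], [0, 0, 0], [0, 0, 0], [0, 0, 0]], turn=[[0, 0, 0], [0, 0, 0], [0, 0, 0], [0, 0, 0]])

```text
t: 18.73
tool_pos: [0.5204, -0.2838, 0.3316]
orientation: [-2.351, -2.084, 0.0]
force: [0.2, 0.2, -5.2]
opening: 0.0156
```

```bash
python3 - <<'E'
from h import *
s=robot.read_state();print(s["tool_pos"],s["opening"],s["force"],s["wrist_torque"])
q=read_camera("side");v=cloud(q);f=q["frame"].astype(int)
m=(abs(v[...,0]-.52)<.14)&(abs(v[...,1]+.285)<.11)&(v[...,2]>.085)&(v[...,2]<.135)
k=v[m];fl=k[f[m].min(-1)>90]
A=np.c_[fl[:,:2],np.ones(len(fl))]
for _ in range(5):
    c=np.linalg.lstsq(A,fl[:,2],rcond=None)[0];g=abs(A@c-fl[:,2])<.004;A,fl=A[g],fl[g]
print("floor plane slope",c[:2],"z at centre",c@[.5205,-.2845,1],len(fl))
cv2.imwrite("pics/c6.png",cv2.resize(f[140:320,213:433].astype(np.uint8),None,fx=3.3,fy=3.3)[:,:,::-1])
E
```

```text
[ 0.52037003 -0.28380726  0.33161149] 0.015600425226278629 [ 0.23736849  0.24225224 -5.18474019] [-0.09925791  0.0382761   0.01562369]
floor plane slope [ 0.00070856 -0.00226936] z at centre 0.10342858958074204 2356
```

View pics/c6.png

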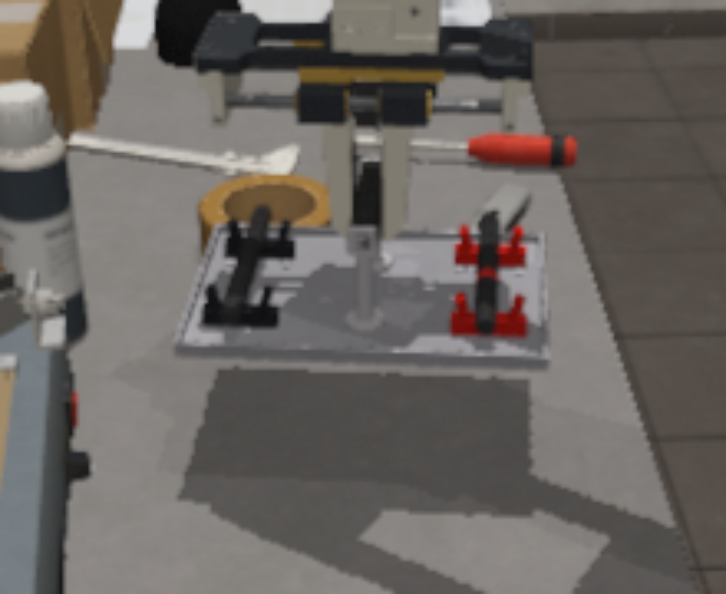

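The tray is level and about 10 cm up. Both markers lie in their cradles (black about 245,260; red about 488,270), and the tape roll and cutter are untouched.

```bash
python3 -c "
from plant import robot
print(robot.close_job())"
```

```text
the job is handed in; nothing more can be done
None
```

The job is handed in with the tray held in the air and both markers in their own cradles. It took 18.8 s of the 64 s allowed.

I laid the red-banded marker in the red cradles and the all-black one in the black cradles while the tray stood on the bench. Then I gripped the middle of the handle at 45 N and lifted straight up.

**Last checks**
- **Markers on the bench, after release:** seen from above, the red one was at x = -73 mm, y = -3 mm in the tray frame. The black one was at x = +76 mm, y = -2 mm. Both tops were at about 29 mm, where 30 mm is expected.
- **Angles:** the red marker was in line with the tray. The black one measured 2.6° off, with a blurred fit (17 mm wide instead of 14), which is within the 0.12 rad limit.
- **Tray in the air:** its floor is at 103 mm, so the underside is about 100 mm above the bench. The tilt is below 0.003 rad, and the wrist carries about 5 N.
- **Tape roll and box cutter:** they look undisturbed in the last picture. I did not measure them again.
- **Markers in the air:** I checked these by eye only. The last picture shows both in their notches.

No check failed. While I was fetching the red-banded marker, the gripper body came near the guillotine lever. I came down about 6 mm short of the marker and let the jaws centre it.

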